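Pull the red tube from the air manifold

ROBOT

A 7-joint arm with a two-finger parallel gripper is mounted at the origin on the work surface. World frame = base frame: x ahead of the robot, y to its left, z up, the work surface at z = 0. Lengths are in mm, angles in rad, forces in N, time in s.
With the tool pointing down it reaches from about 400 to 875 mm from the base axis. Payload 6.5 kg.
Tool frame: the origin (TCP) lies on the mounting face of the last link; the fingertips stand 166 mm ahead of it and the grasp point (between the pads) lies 147 mm ahead of it; z points along the fingers, y is the direction in which the jaws open and shut (so a half turn about z gives the same grasp; the last joint's range is limited). The gripper opens to 88 mm and grips with 3 to 60 N. Pads are 18 mm wide; open, the fingers measure 123 mm over their backs; the gripper's body (75 mm by 187 mm) begins 45 mm behind the grasp point.
Start: joints at [1.133, 0.536, -0.004, 1.538, 0.003, 1.067, -0.071], TCP at [236.14, -605.581, 404.716] pointing down, gripper open.
Joint ranges: [-2.7, 2.7], [-0.37, 2.16], [-1.27, 1.26], [0.24, 2.4], [-1.31, 4.45], [0.19, 1.91], [-2.76, 2.76]. Speed limits (rad/s): [2.39, 2.39, 3.14, 3.14, 3.14, 3.14, 3.14].

INTERFACE

Orientations are given as a unit quaternion [w, x, y, z].
In Python, from rig import ctrl, get_image, calibration, ticket, finder gives the robot as it stands. The module is installed in compiled form; this text tells all that it offers.
- The arm moves only by the tool servo_tool, never from a script. Its arguments are lists of equal length, an entry for each row: "slide": the shift along the tool's x, y, z in m, a list of three; "turn": the turn about the tool's z in rad; "jaw": the closure, from 0 (fully open) to 1 (shut). In form: {"slide": [[dx, dy, dz], ...], "turn": [turn, ...], "jaw": [jaw, ...]}. A call has 1 to 12 rows; each row shifts and turns the commanded pose from where the row before left it, along the tool's axes as they then stand; what a row does not reach is not made up. A row lasts 1/10 s, in which the tool goes at most 50 mm and 8.59 degrees, less where a joint would pass 70% of its speed; a pose out of reach is approached as far as the arm can. A call with a gripper value outside its range is refused whole. The fingers move at their own pace and stop on an object; "squeeze" is the grip in N (left out, the last holds). Time passes only in rows, so rows that do not move let the fingers close. It gives the time, the measured TCP pose, the force and the opening at its end, in the units of the state.
- ctrl.get_obs(): the state, without advancing time (a new reading comes with each control period).
- get_image(name): name is "scene" or "top" or "wrist"; returns the picture (400x640x3 uint8, red, green, blue); there is no depth.
- calibration(name): a dict with "fx", "fy", "cx", "cy" (pixels), "distortion" ([k1, k2, p1, p2, k3] as OpenCV has them; the pictures are not rectified), "extrinsics" (4x4, takes a point from world to camera coordinates). Camera axes: x right, y down, z forward; pixel columns grow to the right and rows downward; lengths in mm; the calibration is good to about 2 mm. A picture is of the moment at which its call begins: read the wrist's pose just before it. calibration takes no time and is no camera call; for the wrist camera it gives the pose at the moment of the call.
- ticket.finish_job(): hands the job in, once; it reports no verdict.
Trained networks look in the newest picture that a camera, given by its name, has taken for a name from the list of things; names that differ only in an ending like _2 or _b are one class to them, and where a whole thing is asked for, a point or a joint stands for the part that bears it (a point fixed in the world has none). Each returns a list of dicts, best first, with "p" (0 to 1); they miss things now and then, are a little off and sometimes report something else, mostly with a low value. They report only what shows in the picture. A call takes as long as a camera call. They do not tell look-alikes from the thing itself.
- finder.trace(camera, query): "region" (400x640 bool, what is visible of it) and "location" ([column, row] in pixels, amid what is visible of it).
The state is a dict: "time": time; "q": joint angles; "dq": joint speeds; "effort": joint torques, N m; "position": TCP position; "ee_rot": TCP orientation; "ft_force": force on the tool from outside, world axes, zero at the start; "torque": the same for the moment, N m; "width": finger opening in mm.
Only numpy, scipy, OpenCV 4.12 (cv2) and the standard library are available. Lean on these libraries where they do the work, as an engineer would, in place of code of your own. Each camera call takes 0.05 s, during which the arm holds its last target.

TASK

Shut off the air first by swinging the yellow-knobbed lever on the manifold all the way over, away from the robot. Then take out the red tube: push its black release ring fully down with the fingertips, grip the tube while the ring is held down, and draw it straight out along its own leaning line. Set its foot down on the floor of the empty steel tin before letting go (no dropping), and leave the blue tube, the tin and everything else on the bench where they are.

Things in the scene. Friction and masses are not known exactly. Their poses are not given: they have to be found in the camera images.
- manifold: Two-port air manifold fixed to the bench; foot plate 150 x 300 x 12 mm. Origin: centre of its underside; x points away from the robot (turned by its yaw), y left, z up. Two round ports on a slanted block lean 35 degrees (0.61 rad) from vertical towards the robot: port a at y = -85 mm (right), port b at y = +15 mm. Either may hold the red tube. Shut-off lever at y = +110 mm.
- port_a (a point): Centre of the mouth of port a's brass nose (60 mm outside diameter, about 115 mm above the bench). z points out of the port along the leaning axis (35 degrees from vertical, towards the robot). The bore is 36 mm deep below this point.
- port_b (a point): The same for port b.
- ring_a_top (a point): Centre of the upper face of port a's black release ring (58 mm outside, 34 mm inside diameter, 8 mm thick, square to the port's axis), 17 mm out from port_a when up, 9 mm when fully down; moves with the ring. z points out along the axis.
- ring_b_top (a point): The same for port b's ring.
- ring_a (a joint): Travel of port a's ring: 0 up, 0.008 m fully down. A spring pushes it up (4 N up, 8 N down) and it springs back at once. When up, hidden catches hold the tube's bead; 4 mm or more down they are clear. The ring may rise with the fingertips as the gripped tube is drawn out: the bead passes the catches first. If it is let up before the pull, the tube is caught again.
- ring_b (a joint): The same for port b's ring.
- shutoff (a joint): Shut-off lever: starts at 0 to 0.2 rad (open, leaning to the robot); 1.0 is the stop (shut, leaning away). Light friction, stays where left. Pivot: horizontal, along the manifold's y, 34 mm above the bench, 30 mm to the robot's side of the manifold's origin; at value q the arm leans q - 0.5 rad from vertical, positive away from the robot.
- shutoff_tip (a point): Centre of the yellow 26 mm ball knob at the end of the 90 mm lever (the arm is a 10 mm steel rod), 113 to 124 mm above the bench.
- red_tube: Rigid red air tube, 24 mm diameter, 86 mm long, 56 to 112 g. Origin: centre of its foot (inner end), z along it to the outer end. A 30 mm diameter steel bead lies 20 to 27 mm above the foot. Seated, the foot is 36 mm below the port's mouth and 33 mm stand above the ring (41 mm when it is down); it may sit about 1 mm and 2 degrees off axis.
- red_tube_top (a point): Centre of the red tube's outer end.
- blue_tube: The same tube in blue, in the other port; it stays.
- tin: Empty open steel tin with a black rubber floor, 150 (x) x 130 (y) mm, 38 mm high, walls 3 mm, 0.9 kg, loose on the bench. Origin: centre of its underside. It may be to the left or the right.
- tin_in (a point): Centre of the tin's inner floor, 3 mm above the bench. Axes as the tin.
- bolt_tub: Orange tub full of bolts, 150 x 130 mm, 38 mm high, fixed; a bystander of the tin's size. Origin: centre of the underside.
- bottle: Clear bottle with a red cap, 64 mm diameter, 190 mm tall, a bystander. Origin under its centre.
- wrench: Wrench, 190 mm, lying in front of the manifold, a bystander.
Mind the look-alikes: they are no part of the job. Leave any green or purple look-alike of the red_tube alone.

How it is judged (in metres and radians):
On the way, in this order (a step that is already met when the one before it is completed fails the run):
1. the shut-off lever is swung over to within 0.12 rad of its stop (value of joint shutoff above 0.88 rad), for 0.2 s.
2. the red tube, still seated, is gripped by the fingers while its own release ring is at least 4.5 mm down (contact force between the fingers and red_tube above 1 N and ((value of joint ring_a above 0.0045 m and distance between red_tube and port_a below 0.042 m) or (value of joint ring_b above 0.0045 m and distance between red_tube and port_b below 0.042 m))), for 0.1 s.
3. the red tube is drawn clear of the manifold, held by the fingers (contact force between the fingers and red_tube above 1 N and distance between red_tube and port_a above 0.04 m and distance between red_tube and port_b above 0.04 m and distance of red_tube from where it was at the start of the episode above 0.06 m), for 0.1 s.
4. the red tube's foot is brought within 15 mm of the tin's floor, inside the tin, while held (contact force between the fingers and red_tube above 1 N and x of red_tube in the frame of tin_in between -0.078 and 0.078 m and y of red_tube in the frame of tin_in between -0.068 and 0.068 m and z of red_tube in the frame of tin_in between -0.01 and 0.015 m), for 0.1 s.
At the end, for the whole second after the job is handed in: The red tube's foot lies inside the tin (within its walls, under 50 mm above its floor), tube at rest; the lever is still shut (over 0.88 rad); the tin stands level; the blue tube is still in its port (within 12 mm of its start) (x of red_tube in the frame of tin_in between -0.078 and 0.078 m and y of red_tube in the frame of tin_in between -0.068 and 0.068 m and z of red_tube in the frame of tin_in between -0.01 and 0.05 m and linear speed of red_tube below 0.03 m/s and value of joint shutoff above 0.88 rad and angle between tin's own z axis and vertical below 0.1 rad and distance of blue_tube from where it was at the start of the episode below 0.012 m); the robot touches nothing.
It fails at once if the blue tube is moved more than 12 mm (distance of blue_tube from where it was at the start of the episode above 0.012 m).
It fails at once if the tin is moved more than 50 mm (distance of tin from where it was at the start of the episode above 0.05 m).
It fails at once if another thing on the bench (bottle, wrench) is moved more than 30 mm (distance of any of bottle, wrench from where it was at the start of the episode above 0.03 m).
It also fails if it takes over 53 s, if anything falls off the work surface, if the arm or the gripper's body presses on something with over 40 N, if the wrist force passes 120 N, or if a joint passes its speed limit or range.

## Working session

There is one attempt and no reset: what is moved stays moved. The work goes in short steps, Python scripts to look and compute and a tool call to move; the robot and the scene stay as the last step left them, time stands still between calls to the robot, and variables do not carry over. Pictures are saved under pics/ and viewed, and the job is handed in when it is done.

Besides the shell and the picture viewer there is one more tool, called after "Call:" as name(argument=value, ...) on one line, values as JSON. servo_tool: Moves the arm, as the interface text tells. Its arguments: {"type":"object","properties":{"slide":{"type":"array","items":{"type":"array","items":{"type":"number"}}},"turn":{"type":"array","items":{"type":"number"}},"jaw":{"type":"array","items":{"type":"number"}},"squeeze":{"type":"number"}},"required":["slide","turn","jaw"]}

```bash
mkdir -p pics; ls; python3 - <<'E'
from rig import ctrl,get_image,calibration
import cv2
o=ctrl.get_obs();print({k:(v if isinstance(v,float) else [round(float(x),3) for x in (v if hasattr(v,'__len__') else [v])]) for k,v in o.items()})
for n in ("scene","top","wrist"):
    c=calibration(n);print(n,c)
    cv2.imwrite(f"pics/{n}0.png",get_image(n)[:,:,::-1])
E
```

```text
pics
{'time': 0.0, 'q': [1.133, 0.537, -0.004, 1.539, 0.003, 1.067, -0.071], 'dq': [0.001, 0.001, -0.001, 0.001, -0.001, -0.0, 0.001], 'effort': [-0.001, -57.099, 0.99, -25.16, -0.056, 0.018, 0.0], 'position': [236.051, -605.29, 403.857], 'ee_rot': [-0.001, 0.983, 0.185, -0.0], 'ft_force': [-0.615, 0.244, -0.708], 'torque': [-0.023, 0.016, 0.014], 'width': 87.75366225091605}
scene {'fx': 457.027188674357, 'fy': 457.027188674357, 'cx': 316.6353633983281, 'cy': 190.69086247820738, 'distortion': array([-0.10227332,  0.        ,  0.        ,  0.        ,  0.        ]), 'extrinsics': array([[ 2.78109224e-01,  9.60482957e-01,  1.13025720e-02,
        -1.70105368e+02],
       [ 7.67278872e-01, -2.15056957e-01, -6.04180137e-01,
        -3.44203790e+02],
       [-5.77874028e-01,  1.76700293e-01, -7.96767604e-01,
         1.54088088e+03],
       [ 0.00000000e+00,  0.00000000e+00,  0.00000000e+00,
         1.00000000e+00]])}
top {'fx': 495.43772988915543, 'fy': 495.43772988915543, 'cx': 316.21505398473266, 'cy': 196.63135793174726, 'distortion': array([-0.04013511,  0.        ,  0.        ,  0.
[... 229 characters left out ...]
-01,  7.31776556e-03, -9.86250372e-01,
         1.03728832e+03],
       [ 0.00000000e+00,  0.00000000e+00,  0.00000000e+00,
         1.00000000e+00]])}
wrist {'fx': 296.94478443984843, 'fy': 296.94478443984843, 'cx': 318.08564133290315, 'cy': 196.2765760441859, 'distortion': array([0.00292389, 0.        , 0.        , 0.        , 0.        ]), 'extrinsics': array([[ 3.63648233e-01, -9.31535555e-01, -1.21377863e-03,
        -6.47954148e+02],
       [-8.81254286e-01, -3.44441395e-01,  3.23652605e-01,
        -4.41191050e+01],
       [-3.01911985e-01, -1.16626050e-01, -9.46175205e-01,
         3.92274789e+02],
       [ 0.00000000e+00,  0.00000000e+00,  0.00000000e+00,
         1.00000000e+00]])}
```

View pics/scene0.png

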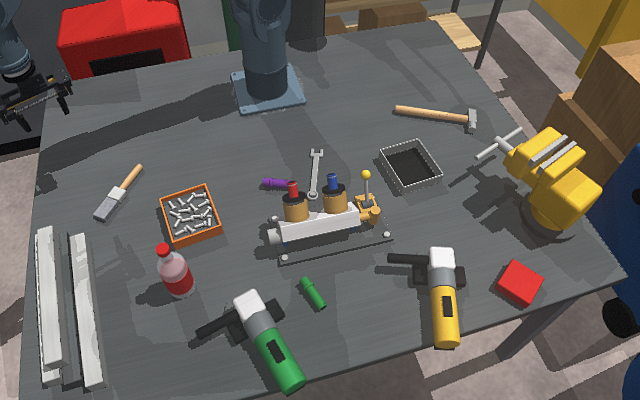

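View pics/top0.png

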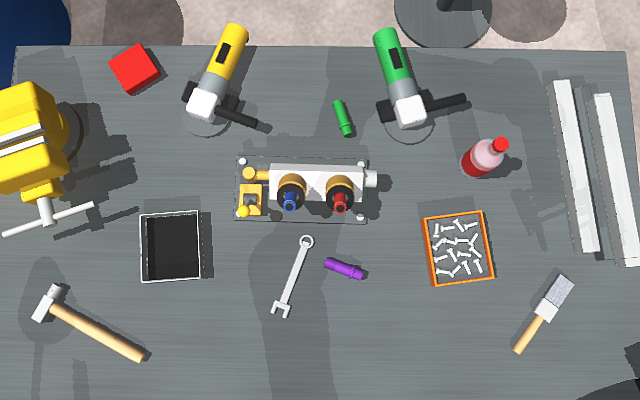

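View pics/wrist0.png

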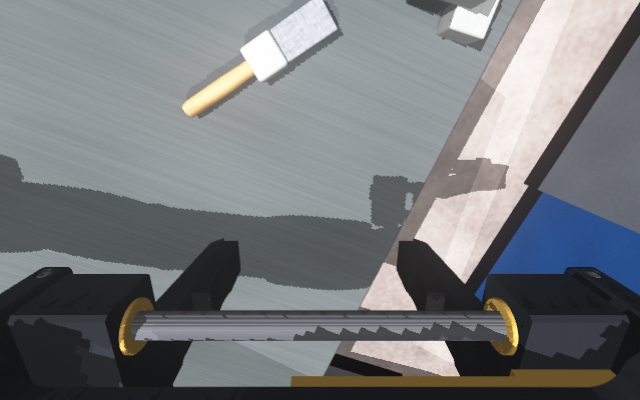

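```bash
cat > h.py <<'E'
import numpy as np, cv2
from rig import ctrl,get_image,calibration,finder,ticket
def ray(cal,px):
    K=np.array([[cal['fx'],0,cal['cx']],[0,cal['fy'],cal['cy']],[0,0,1]])
    u=cv2.undistortPoints(np.array([[px]],float),K,np.array(cal['distortion']))[0,0]
    E=np.array(cal['extrinsics']);R=E[:3,:3];t=E[:3,3]
    d=R.T@np.array([u[0],u[1],1]);return -R.T@t,d/np.linalg.norm(d)
def atz(cal,px,z):
    c,d=ray(cal,px);return c+d*(z-c[2])/d[2]
def proj(cal,P):
    K=np.array([[cal['fx'],0,cal['cx']],[0,cal['fy'],cal['cy']],[0,0,1]])
    E=np.array(cal['extrinsics']);r,_=cv2.Rodrigues(E[:3,:3])
    return cv2.projectPoints(np.atleast_2d(np.asarray(P,float)).reshape(-1,1,3),r,E[:3,3],K,np.array(cal['distortion']))[0][:,0]
def tri(obs):
    A=np.zeros((3,3));b=np.zeros(3);L=[]
    for cal,px in obs:
        c,d=ray(cal,px);M=np.eye(3)-np.outer(d,d);A+=M;b+=M@c;L.append((c,M))
    p=np.linalg.solve(A,b);return p,[round(float(np.linalg.norm(M@(p-c))),1) for c,M in L]
E
python3 - <<'E'
from h import *
for n in("top","scene"):
    cal=calibration(n);im=get_image(n)
    cv2.imwrite(f"pics/{n}1.png",cv2.resize(im[:,:,::-1][110:310,120:400] if n=="top" else im[:,:,::-1][130:290,230:450],None,fx=2.8,fy=2.8,interpolation=cv2.INTER_CUBIC))
    for q in("red_tube","red_tube_top","blue_tube","ring_a","shutoff_tip","shutoff","tin","manifold","ring_a_top","tin_in"):
        for r in finder.trace(n,q)[:4]:
            m=r['region'];print(n,q,round(r['p'],2),np.round(r['location'],1),int(m.sum()))
            if q in("tin","manifold") and r['p']>.5: print(np.round(cv2.boxPoints(cv2.minAreaRect(np.argwhere(m)[:,::-1].astype(np.float32))),1).tolist())
print(ctrl.get_obs()['time'])
E
```

```text
top red_tube 0.78 [344.1 268.6] 417
top red_tube 0.58 [343.5 118.3] 341
top red_tube 0.55 [339.8 199.3] 215
top red_tube 0.32 [172.8 247.8] 4311
top red_tube_top 0.98 [342.3 117.6] 390
top red_tube_top 0.76 [343.2 266.6] 465
top red_tube_top 0.72 [340.6 199.6] 268
top red_tube_top 0.34 [289.8 284.9] 773
top blue_tube 0.82 [288.4 200.9] 224
top ring_a 0.76 [291.4 189. ] 359
top ring_a 0.58 [337.8 196.7] 368
top ring_a 0.48 [245.4 207.6] 130
top shutoff_tip 0.47 [247.1 207.1] 157
top shutoff 0.55 [245.9 207.6] 167
top tin 0.86 [169.  245.6] 4292
[[138.0, 212.1999969482422], [201.1999969482422, 209.39999389648438], [204.3000030517578, 280.8999938964844], [141.10000610351562, 283.6000061035156]]
top manifold 0.95 [300.6 186.7] 8504
[[231.8000030517578, 221.0], [233.89999389648438, 153.60000610351562], [377.70001220703125, 158.10000610351562], [375.6000061035156, 225.5]]
top ring_a_top 0.62 [340.8 190.8] 314
top tin_in 0.93 [173.5 246.3] 4341
scene red_tube 0.66 [292.3 186.6] 161
scene red_tube 0.66 [293.5 193.4] 183
scene red_tube 0.62 [277.3 180.3] 221
scene red_tube 0.54 [313.9 292.5] 
[... 178 characters left out ...]
 blue_tube 0.43 [331.1 182.1] 140
scene ring_a 0.71 [364.6 180.3] 191
scene ring_a 0.47 [294. 199.] 184
scene shutoff_tip 0.56 [365.  179.4] 194
scene shutoff_tip 0.29 [290.7 193.5] 178
scene shutoff 0.62 [296.  209.6] 658
scene shutoff 0.55 [364.7 181.6] 163
scene shutoff 0.4 [411.9 165.6] 2385
scene tin 0.78 [412.6 163.5] 2285
[[374.3999938964844, 152.5], [413.6000061035156, 127.5999984741211], [445.6000061035156, 177.8000030517578], [406.3999938964844, 202.8000030517578]]
scene manifold 0.9 [328.8 225.1] 6553
[[256.6000061035156, 202.60000610351562], [370.6000061035156, 168.0], [392.29998779296875, 239.39999389648438], [278.29998779296875, 274.0]]
scene tin_in 0.64 [412.7 165.3] 2319
1.25
```

View pics/top1.png

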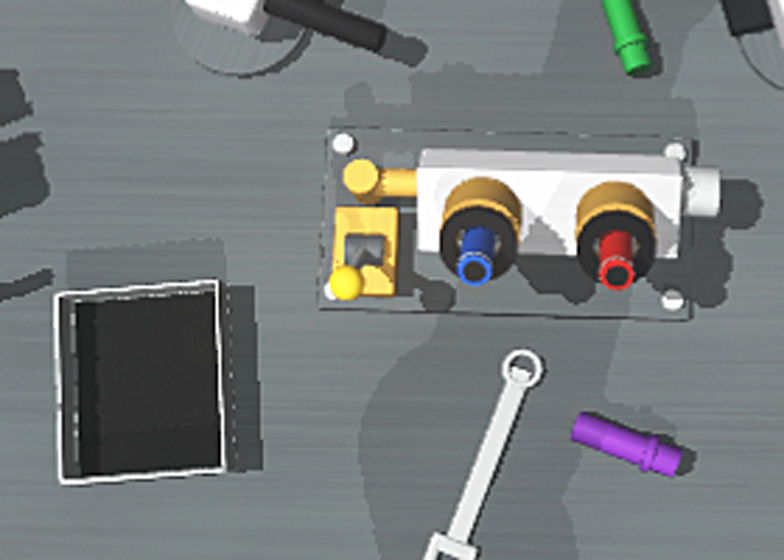

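View pics/scene1.png

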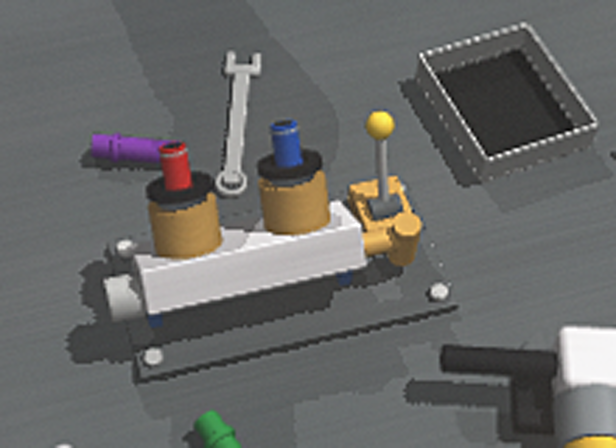

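```bash
cat > fit.py <<'E'
from h import *
from scipy.optimize import least_squares
T=lambda u,v:(120+u/2.8,110+v/2.8)
S=lambda u,v:(230+u/2.8,130+v/2.8)
ct,cs=calibration("top"),calibration("scene")
red=tri([(ct,T(617,273)),(cs,S(174,148))]);blue=tri([(ct,T(474,271)),(cs,S(285,126))]);knob=tri([(ct,T(346,283)),(cs,S(380,125))])
print("red top",red,"\nblue top",blue,"\nknob",knob)
pl=np.array([atz(ct,T(*c),12) for c in[(329,130),(692,137),(690,320),(319,309)]])
print("plate",pl.round(0).tolist(),pl.mean(0))
d=(pl[0]-pl[1]+pl[3]-pl[2])[:2];print("plate yaw",np.arctan2(-d[0],d[1]),np.linalg.norm(pl[0]-pl[1]),np.linalg.norm(pl[1]-pl[2]))
d=(blue[0]-red[0])[:2];print("tube yaw",np.arctan2(-d[0],d[1]),np.linalg.norm(d))
pl2=np.array([atz(cs,S(*c),12) for c in[(138,378),(456,307)]]);print("far edge scene",pl2.round(0).tolist())
tn=np.array([atz(ct,T(*c),38) for c in[(56,293),(218,281),(224,470),(62,484)]])
print("tin",tn.round(0).tolist(),tn.mean(0))
tn=np.array([atz(cs,S(*c),38) for c in[(418,58),(525,26),(596,125),(488,160)]])
print("tin scene",tn.round(0).tolist(),tn.mean(0))
for n,c in(("wrist",calibration("wrist")),):
    E=c['extrinsics'];print("wristcam pos",-E[:3,:3].T@E[:3,3])
E
python3 fit.py
```

```text
red top (array([531.65900525, -42.01642493, 151.70673277]), [1.6, 1.6]) 
blue top (array([532.31190821,  58.54187114, 149.18089417]), [1.4, 1.4]) 
knob (array([527.41975662, 153.56643342, 113.50910922]), [0.8, 0.8])
plate [[667.0, 187.0, 12.0], [665.0, -110.0, 12.0], [514.0, -108.0, 12.0], [520.0, 190.0, 12.0]] [591.551807    39.57433558  12.        ]
plate yaw -0.013757701498739514 297.63862832422456 150.47095910604912
tube yaw -0.006492689444033551 100.56041562032219
far edge scene [[666.0, -112.0, 12.0], [675.0, 186.0, 12.0]]
tin [[527.0, 394.0, 38.0], [538.0, 266.0, 38.0], [391.0, 254.0, 38.0], [378.0, 379.0, 38.0]] [458.43773722 323.23095683  38.        ]
tin scene [[397.0, 251.0, 38.0], [385.0, 379.0, 38.0], [530.0, 393.0, 38.0], [541.0, 270.0, 38.0]] [463.33877934 322.97596605  38.        ]
wristcam pos [ 315.2961261  -573.32768209  385.43545554]
```

Call:
servo_tool(slide=[[0,0,0],[0,0,0],[0,0,0],[0,0,0],[0.02,-0.042,0],[0.02,-0.042,0],[0.02,-0.042,0],[0.02,-0.042,0],[0.02,-0.042,0],[0.02,-0.042,0],[0.02,-0.042,0],[0.02,-0.042,0]], turn=[0.095,0.095,0.095,0.095,0,0,0,0,0,0,0,0], jaw=[1,1,1,1,1,1,1,1,1,1,1,1], squeeze=20)

```text
time: 2.45
position: [399.4, -269.2, 405.1]
ee_rot: [0.0, 1.0, -0.004, 0.0]
ft_force: [0.3, -0.3, 0.1]
width: 0.5
```

Call:
servo_tool(slide=[[0.008,-0.042,0],[0.008,-0.042,0],[0.008,-0.042,0],[0.008,-0.042,0],[0.008,-0.042,0],[0.008,-0.042,0],[0.008,-0.042,0],[0.008,-0.042,0],[0.008,-0.042,0],[0.008,-0.042,0],[0,0,0],[0,0,0]], turn=[0,0,0,0,0,0,0,0,0,0,0,0], jaw=[1,1,1,1,1,1,1,1,1,1,1,1])

```text
time: 3.65
position: [482.2, 149.1, 404.6]
ee_rot: [0.0, 1.0, -0.003, -0.0]
ft_force: [-0.9, -0.4, -0.2]
width: 0.3
```

```bash
python3 - <<'E'
from h import *
np.save('wc.npy',calibration("wrist"),allow_pickle=True)
im=get_image("wrist");cv2.imwrite("pics/w2.png",im[:,:,::-1])
c=calibration("wrist")
for r in finder.trace("wrist","shutoff_tip")[:3]: print(r['p'],r['location'],atz(c,r['location'],117))
print(ctrl.get_obs()['position'])
E
```

```text
0.61 [317.6, 134.5] [533.55823253 149.0515687  117.        ]
0.31 [532.9, 83.0] [574.84370196 -32.94096137 117.        ]
[482.27054783 147.15769105 404.56668468]
```

View pics/w2.png

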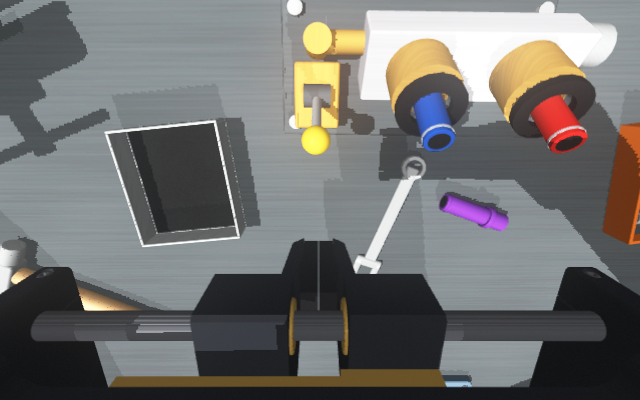

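```bash
python3 - <<'E'
from h import *
c=calibration("wrist")
print("knob",atz(c,(316,140),117))
print("red",atz(c,(567,138),154),"blue",atz(c,(439,138),154))
print("tin",[atz(c,p,38).round(0).tolist() for p in[(105,133),(214,121),(240,237),(143,246)]])
E
```

```text
knob [528.75896908 149.73493369 117.        ]
red [533.6427222  -43.94663505 154.        ] blue [534.65989227  54.592084   154.        ]
tin [[528.0, 393.0, 38.0], [540.0, 266.0, 38.0], [394.0, 250.0, 38.0], [382.0, 378.0, 38.0]]
```

Call:
servo_tool(slide=[[0,0,0.043],[0,0,0.043],[0,0,0.042],[0.02,0,0],[0.02,0,0],[0.015,0,0],[0.01,0,0],[0.01,0,0],[0,0,0]], turn=[0,0,0,0,0,0,0,0,0], jaw=[1,1,1,1,1,1,1,1,1])

```text
time: 4.65
position: [558.2, 146.9, 276.8]
ee_rot: [0.0, 1.0, -0.005, 0.0]
ft_force: [0.4, -0.2, -0.3]
width: 0.3
```

```bash
python3 - <<'E'
from h import *
o=ctrl.get_obs();print(o['position'],o['ft_force'])
im=get_image("wrist");cv2.imwrite("pics/w3.png",im[:,:,::-1])
im=get_image("scene");cv2.imwrite("pics/s3.png",cv2.resize(im[100:300,250:450,::-1],None,fx=2.8,fy=2.8))
E
```

```text
[558.22596943 146.94047144 276.81993954] [ 0.41443977 -0.18812931 -0.28989985]
```

View pics/w3.png

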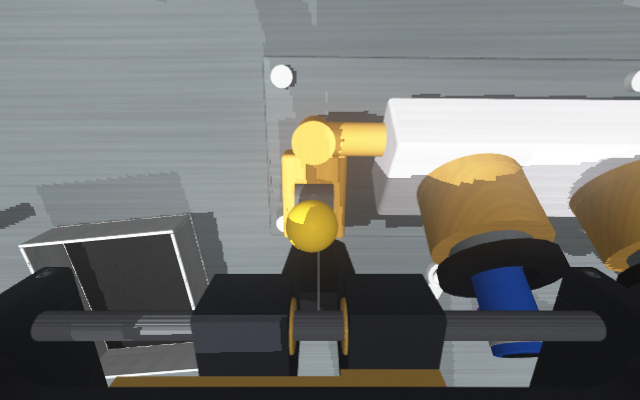

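View pics/s3.png

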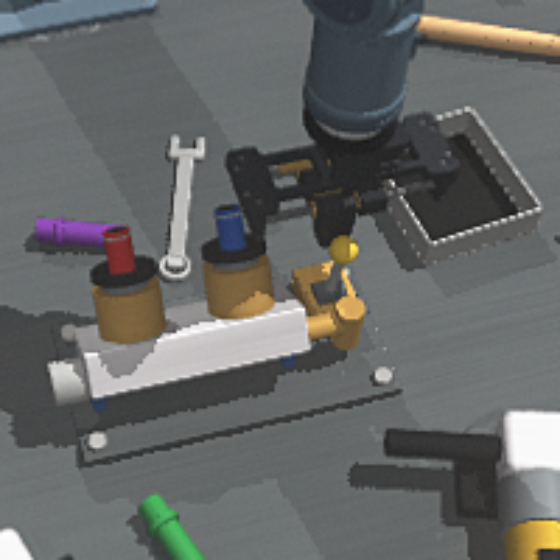

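Call:
servo_tool(slide=[[0.008,0,0.004],[0.008,0,0],[0.006,0,0],[0.004,0,0],[0,0,0]], turn=[0,0,0,0,0], jaw=[1,1,1,1,1])

```text
time: 5.25
position: [583.9, 147.5, 272.7]
ee_rot: [-0.0, 1.0, -0.004, 0.0]
ft_force: [-0.8, -0.7, 0.3]
width: 0.3
```

```bash
python3 - <<'E'
from h import *
im=get_image("wrist");cv2.imwrite("pics/w4.png",im[:,:,::-1])
c=calibration("wrist")
for x in np.arange(585,612,5): print(x,proj(c,[x,149,113]).round(0))
E
```

```text
585 [[318. 259.]]
590 [[318. 251.]]
595 [[318. 242.]]
600 [[318. 234.]]
605 [[318. 225.]]
610 [[318. 216.]]
```

View pics/w4.png

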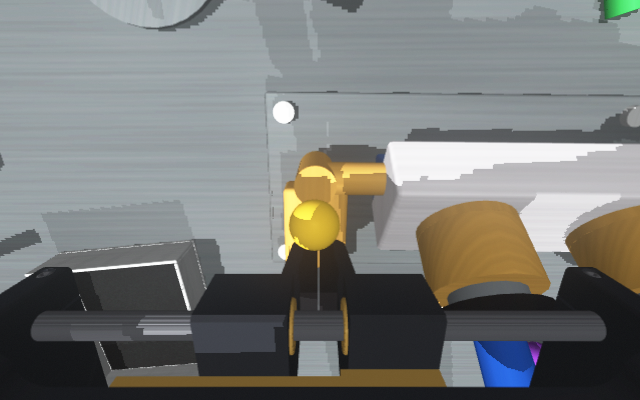

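Call:
servo_tool(slide=[[0.002,0,0],[0.002,0,0],[0.002,0,0],[0,0,0]], turn=[0,0,0,0], jaw=[1,1,1,1])

```text
time: 5.7
position: [588.2, 147.7, 272.5]
ee_rot: [0.0, 1.0, -0.004, -0.002]
ft_force: [-6.3, -0.7, 3.4]
width: 0.2
```

Call:
servo_tool(slide=[[0.002,0,0],[0,0,0],[0,0,0]], turn=[0,0,0], jaw=[1,1,1])

```text
time: 6.0
position: [588.9, 147.9, 272.2]
ee_rot: [0.001, 1.0, -0.004, -0.004]
ft_force: [-10.9, 0.2, 7.9]
width: 0.4
```

```bash
python3 - <<'E'
from h import *
im=get_image("scene");cv2.imwrite("pics/s5.png",cv2.resize(im[100:300,250:450,::-1],None,fx=2.8,fy=2.8))
im=get_image("wrist");cv2.imwrite("pics/w5.png",im[:,:,::-1])
print(ctrl.get_obs()['ft_force'],ctrl.get_obs()['position'])
E
```

```text
[-11.55883927  -0.0270327    6.46425986] [588.93308497 147.88903348 272.24365858]
```

View pics/s5.png

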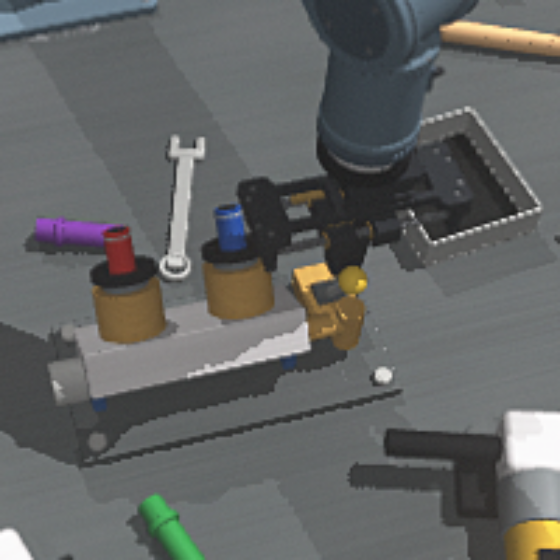

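Call:
servo_tool(slide=[[-0.03,0,-0.01],[-0.04,0,-0.025],[-0.03,0,-0.035],[0,0.04,0],[0,0.04,0],[0,0.04,0],[0,0.04,0],[0,0.032,0],[0,0,0],[0,0,0]], turn=[0,0,0,0,0,0,0,0,0,0], jaw=[1,1,1,0.5,0.4,0.4,0.4,0.4,0.4,0.4])

```text
time: 7.1
position: [489.9, -44.0, 343.0]
ee_rot: [-0.0, 1.0, -0.005, 0.0]
ft_force: [-0.3, 0.1, 0.8]
width: 52.3
```

```bash
python3 - <<'E'
from h import *
print(ctrl.get_obs()['position'],ctrl.get_obs()['width'])
np.save('cal6.npy',calibration("wrist"),allow_pickle=True)
im=get_image("wrist");cv2.imwrite("pics/w6.png",im[:,:,::-1])
im=get_image("top");cv2.imwrite("pics/t6.png",cv2.resize(im[110:310,120:400,::-1],None,fx=2.8,fy=2.8,interpolation=cv2.INTER_CUBIC))
E
```

```text
[489.9496871  -43.97468736 342.9562922 ] 52.34398267433137
```

View pics/w6.png

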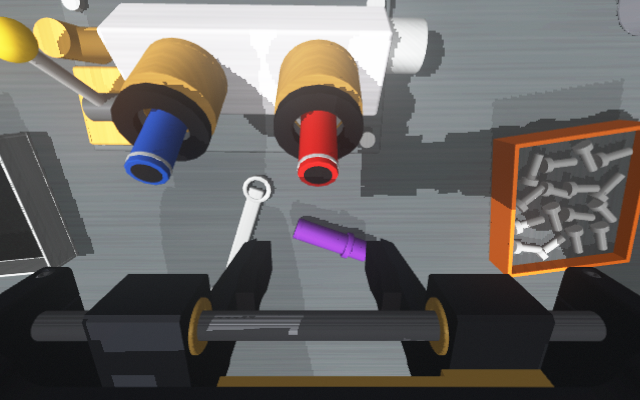

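View pics/t6.png

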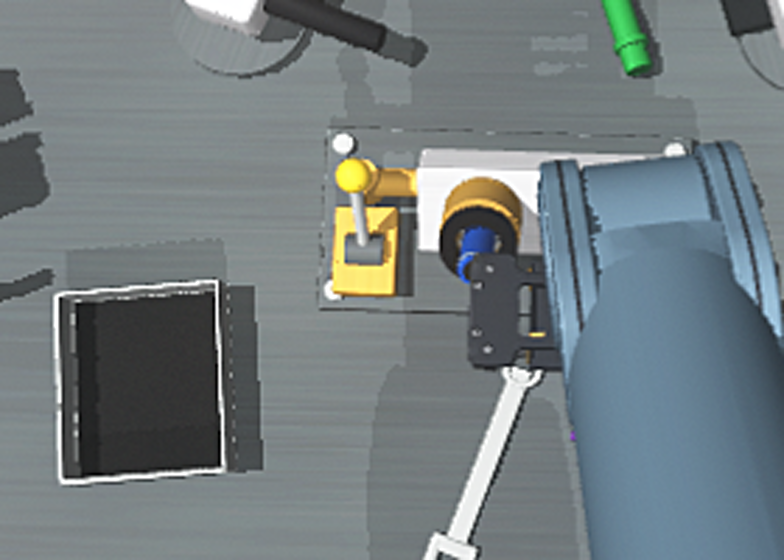

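```bash
python3 - <<'E'
from h import *
cw=np.load('cal6.npy',allow_pickle=True).item()
ct,cs=calibration("top"),calibration("scene")
T=lambda u,v:(120+u/2.8,110+v/2.8)
S=lambda u,v:(230+u/2.8,130+v/2.8)
for nm,w,t,s in(("red",(318,173),(617,273),(174,148)),("blue",(148,171),(474,271),(285,126))):
    p,r=tri([(cw,w),(ct,T(*t)),(cs,S(*s))]);print(nm,p.round(1),r)
    for z in(152,156): print(z,atz(cw,w,z).round(1))
a=np.array([-np.sin(.61),0,np.cos(.61)]);e=np.array([np.cos(.61),0,np.sin(.61)]);y=np.array([0,1,0])
for z in(150,154,158):
    P=atz(cw,(318,173),z);R=P-33*a
    print(z,"ring c",R.round(1),proj(cw,R).round(1),"ring far/near/left/right",proj(cw,[R+29*e,R-29*e,R+29*y,R-29*y]).round(0).tolist(),"tubewidth",proj(cw,[P+12*y,P-12*y])[:,0].round(1))
E
python3 -c "
import cv2
im=cv2.imread('pics/w6.png');cv2.imwrite('pics/w6c.png',cv2.resize(im[30:230,240:400],None,fx=3,fy=3,interpolation=cv2.INTER_CUBIC))"
```

```text
red [531.4 -42.3 151.8] [0.7, 1.3, 2.0]
152 [531.  -42.8 152. ]
156 [532.  -42.8 156. ]
blue [532.5  58.7 149.8] [0.5, 1.7, 1.2]
152 [533.2  58.  152. ]
156 [534.1  55.7 156. ]
150 ring c [549.4 -42.8 123. ] [[317.7 135.4]] ring far/near/left/right [[317.0, 98.0], [318.0, 165.0], [274.0, 136.0], [361.0, 135.0]] tubewidth [298.1 337.9]
154 ring c [550.4 -42.8 127. ] [[317.7 134.6]] ring far/near/left/right [[317.0, 96.0], [318.0, 165.0], [273.0, 135.0], [362.0, 134.0]] tubewidth [297.6 338.4]
158 ring c [551.5 -42.8 131. ] [[317.7 133.8]] ring far/near/left/right [[317.0, 94.0], [318.0, 164.0], [272.0, 134.0], [363.0, 133.0]] tubewidth [297.1 338.9]
```

View pics/w6c.png

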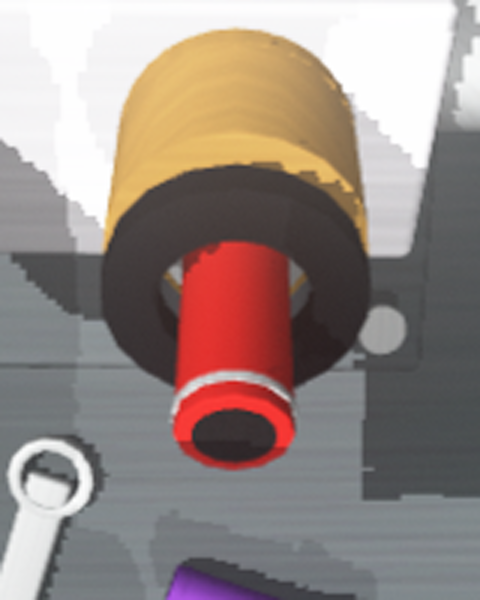

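Call:
servo_tool(slide=[[0.022,-0.001,0.01],[0.021,0,0.01],[0,0,0.01],[0,0,0.01],[0,0,0],[0,0,0]], turn=[0,0,0,0,0,0], jaw=[0.6,0.6,0.6,0.6,0.6,0.6])

```text
time: 7.8
position: [532.0, -42.7, 302.6]
ee_rot: [-0.0, 1.0, -0.004, -0.001]
ft_force: [0.0, 0.0, 0.1]
width: 35.0
```

```bash
python3 - <<'E'
from h import *
o=ctrl.get_obs();print(o['position'],o['width'],o['ft_force'])
im=get_image("wrist");cv2.imwrite("pics/w7.png",im[:,:,::-1])
im=get_image("scene");cv2.imwrite("pics/s7.png",cv2.resize(im[130:250,230:400,::-1],None,fx=4,fy=4,interpolation=cv2.INTER_CUBIC))
E
```

```text
[531.99748314 -42.67546316 302.56281404] 35.00888222124317 [0.00163618 0.02603197 0.09652896]
```

View pics/w7.png

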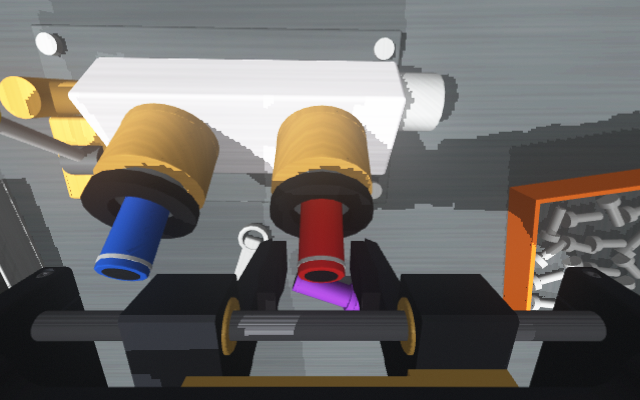

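View pics/s7.png

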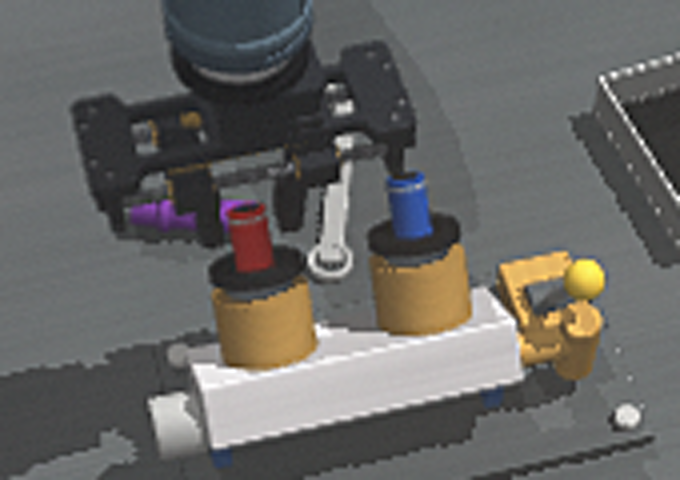

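Call:
servo_tool(slide=[[0.003,0.001,0.004],[0.003,0,0.004],[0,0,0],[0,0,0]], turn=[0,0,0,0], jaw=[0.6,0.6,0.6,0.6])

```text
time: 8.3
position: [538.8, -44.0, 294.5]
ee_rot: [-0.0, 1.0, -0.004, -0.0]
ft_force: [0.1, 0.4, -0.5]
width: 35.3
```

Call:
servo_tool(slide=[[0.0015,0,0.002],[0,0,0]], turn=[0,0], jaw=[0.6,0.6])

```text
time: 8.5
position: [540.2, -44.0, 292.7]
ee_rot: [0.0, 1.0, -0.004, -0.0]
ft_force: [-1.8, -0.2, 2.8]
width: 35.5
```

Call:
servo_tool(slide=[[0.0015,0,0.002],[0,0,0]], turn=[0,0], jaw=[0.6,0.6])

```text
time: 8.7
position: [541.6, -44.1, 290.6]
ee_rot: [0.0, 1.0, -0.004, -0.0]
ft_force: [-2.1, -0.7, 4.7]
width: 35.5
```

Call:
servo_tool(slide=[[0.0015,0,0.002],[0,0,0]], turn=[0,0], jaw=[0.6,0.6])

```text
time: 8.9
position: [543.1, -44.1, 288.7]
ee_rot: [0.0, 1.0, -0.004, -0.0]
ft_force: [-2.6, -0.3, 5.7]
width: 35.0
```

Call:
servo_tool(slide=[[0.0015,0,0.002],[0,0,0]], turn=[0,0], jaw=[0.6,0.6])

```text
time: 9.1
position: [544.5, -44.1, 286.7]
ee_rot: [0.0, 1.0, -0.004, -0.0]
ft_force: [-3.3, -0.6, 6.6]
width: 35.1
```

Call:
servo_tool(slide=[[0.0015,0,0.002],[0,0,0]], turn=[0,0], jaw=[0.6,0.6])

```text
time: 9.3
position: [545.4, -44.0, 285.8]
ee_rot: [0.0, 1.0, -0.004, -0.002]
ft_force: [-10.8, -0.3, 20.2]
width: 35.5
```

Call:
servo_tool(slide=[[0,0,0.002],[0,0,0]], turn=[0,0], jaw=[0.6,0.6])

```text
time: 9.5
position: [545.5, -44.0, 285.4]
ee_rot: [0.001, 1.0, -0.004, -0.001]
ft_force: [-16.3, 0.3, 36.2]
width: 35.4
```

```bash
python3 - <<'E'
from h import *
im=get_image("wrist");cv2.imwrite("pics/w8.png",im[:,:,::-1])
im=get_image("scene");cv2.imwrite("pics/s8.png",cv2.resize(im[130:250,230:400,::-1],None,fx=4,fy=4,interpolation=cv2.INTER_CUBIC))
E
```

```text
(no output)
```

View pics/w8.png

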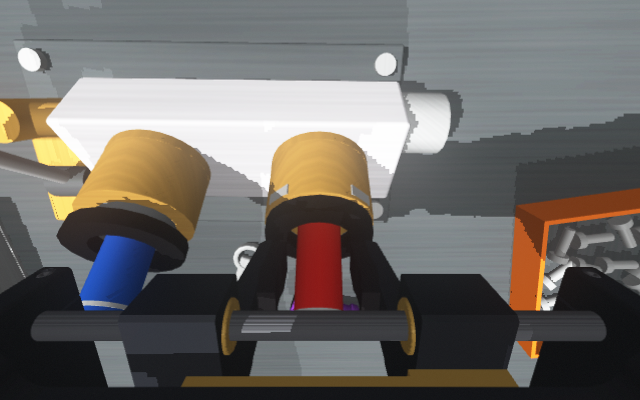

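View pics/s8.png

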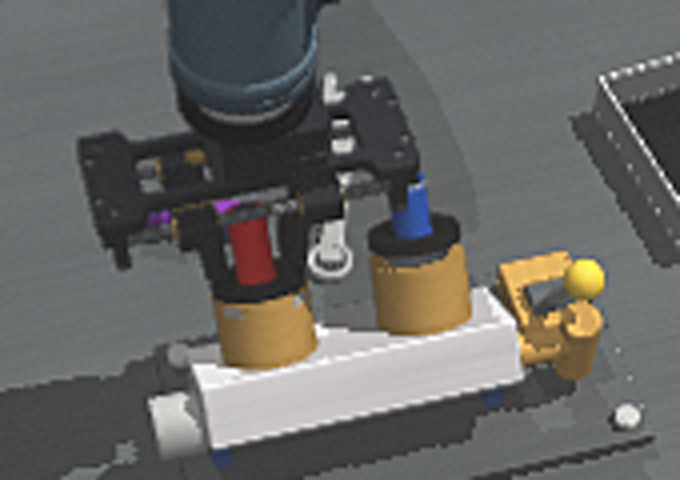

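Call:
servo_tool(slide=[[0,0,-0.001],[0,0,0],[0,0,0],[0,0,0],[0,0,0],[0,0,0],[0,0,0]], turn=[0,0,0,0,0,0,0], jaw=[0.8,1,1,1,1,1,1], squeeze=35)

```text
time: 10.3
position: [545.0, -44.9, 285.0]
ee_rot: [0.001, 1.0, -0.005, -0.002]
ft_force: [-13.2, -2.4, 23.1]
width: 23.4
```

Call:
servo_tool(slide=[[-0.0029,0,-0.0041],[-0.0029,0,-0.0041],[-0.0029,0,-0.0041],[-0.0029,0,-0.0041],[0,0,0]], turn=[0,0,0,0,0], jaw=[1,1,1,1,1])

```text
time: 10.8
position: [534.2, -43.8, 300.4]
ee_rot: [-0.0, 1.0, -0.004, -0.0]
ft_force: [-0.2, -1.0, 1.0]
width: 23.2
```

```bash
python3 - <<'E'
from h import *
print(ctrl.get_obs()['ft_force'])
im=get_image("wrist");cv2.imwrite("pics/w9.png",im[:,:,::-1])
im=get_image("scene");cv2.imwrite("pics/s9.png",cv2.resize(im[130:250,230:400,::-1],None,fx=4,fy=4,interpolation=cv2.INTER_CUBIC))
E
```

```text
[-0.19034964 -0.98337827  1.00479559]
```

View pics/s9.png

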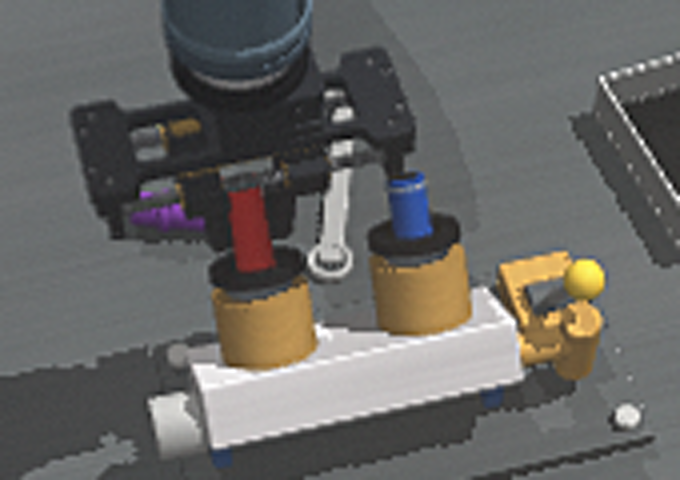

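View pics/w9.png

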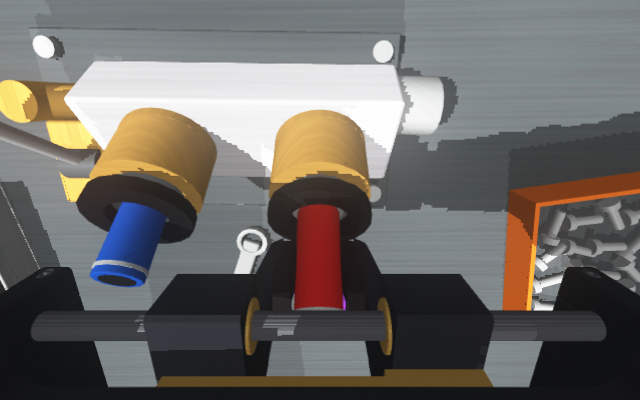

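Call:
servo_tool(slide=[[-0.0029,0,-0.0041],[-0.0029,0,-0.0041],[-0.0043,0,-0.0061],[-0.0043,0,-0.0061],[-0.0057,0,-0.0082],[-0.0057,0,-0.0082],[-0.0057,0,-0.0082],[0,0,0]], turn=[0,0,0,0,0,0,0,0], jaw=[1,1,1,1,1,1,1,1])

```text
time: 11.7
position: [502.8, -43.8, 346.4]
ee_rot: [0.0, 1.0, -0.004, 0.001]
ft_force: [-0.7, -0.6, 0.1]
width: 23.5
```

```bash
python3 - <<'E'
from h import *
o=ctrl.get_obs();print(o['ft_force'],o['position'])
im=get_image("wrist");cv2.imwrite("pics/w10.png",im[:,:,::-1])
im=get_image("scene");cv2.imwrite("pics/s10.png",cv2.resize(im[130:250,230:400,::-1],None,fx=4,fy=4,interpolation=cv2.INTER_CUBIC))
E
```

```text
[-0.72336787 -0.57282422  0.06210843] [502.77252874 -43.78106348 346.43992925]
```

View pics/s10.png

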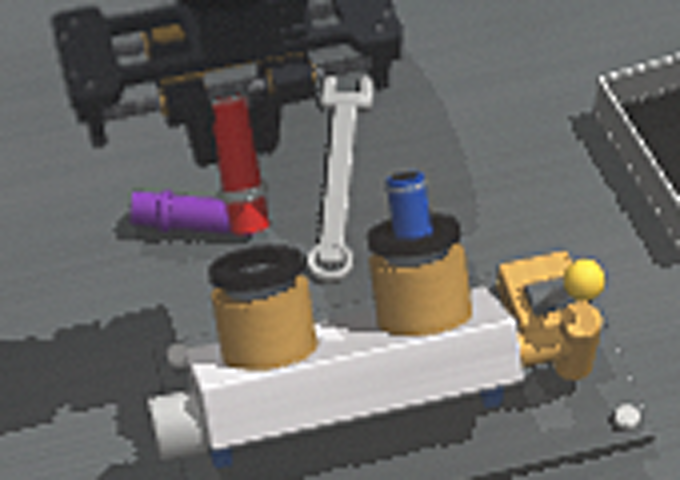

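View pics/w10.png

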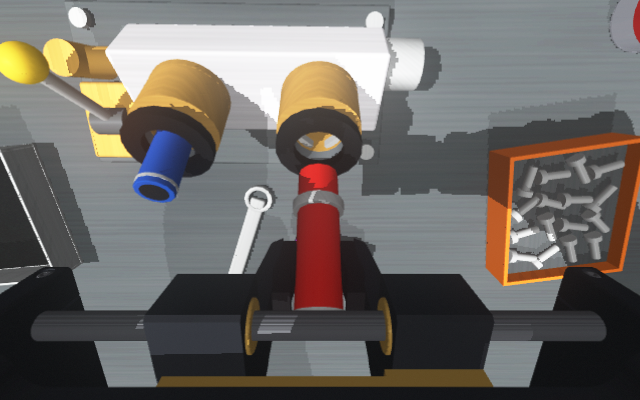

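Call:
servo_tool(slide=[[-0.026,0,-0.02],[-0.027,0,-0.02],[0,-0.04,0],[0,-0.04,0],[0,-0.04,0],[0,-0.04,0],[0,-0.04,0],[0,-0.04,0],[0,-0.04,0],[0,-0.04,0],[0,-0.04,0],[0,0,0]], turn=[0,0,0,0,0,0,0,0,0,0,-0.045,-0.045], jaw=[1,1,1,1,1,1,1,1,1,1,1,1])

```text
time: 13.0
position: [451.5, 322.7, 385.0]
ee_rot: [-0.002, 0.999, 0.045, -0.0]
ft_force: [-1.0, -0.1, -1.4]
width: 23.4
```

Call:
servo_tool(slide=[[0,0,0.02],[0,0,0.02],[0,0,0]], turn=[0,0,0], jaw=[1,1,1])

```text
time: 13.3
position: [452.3, 316.0, 342.3]
ee_rot: [0.001, 0.999, 0.041, -0.002]
ft_force: [0.7, -0.2, -0.7]
width: 23.3
```

```bash
python3 - <<'E'
from h import *
o=ctrl.get_obs();print(o['ft_force'],o['position'],o['ee_rot'])
c=calibration("wrist")
im=get_image("wrist");cv2.imwrite("pics/w11.png",im[:,:,::-1])
im=get_image("scene");cv2.imwrite("pics/s11.png",cv2.resize(im[100:220,330:500,::-1],None,fx=4,fy=4,interpolation=cv2.INTER_CUBIC))
p=np.array(o['position'])
yaw=2*np.arctan2(o['ee_rot'][2],o['ee_rot'][1]);print(yaw)
f=p+np.array([36*np.cos(yaw),36*np.sin(yaw),-200]);print("foot pred",f,proj(c,f))
print("tin corners proj",[ (q,proj(c,q).round(0).tolist()) for q in([528,393,38],[540,266,38],[394,250,38],[382,378,38])])
E
```

```text
[ 0.66339446 -0.20884615 -0.69558105] [452.28928469 315.98014982 342.2961187 ] [ 0.00147408  0.99915327  0.04104755 -0.00238073]
0.08211850065229383
foot pred [488.16797082 318.93309439 142.2961187 ] [[319.44677991 175.75560599]]
tin corners proj [([528, 393, 38], [[241.0, 97.0]]), ([540, 266, 38], [[382.0, 95.0]]), ([394, 250, 38], [[376.0, 240.0]]), ([382, 378, 38], [[255.0, 241.0]])]
```

View pics/w11.png

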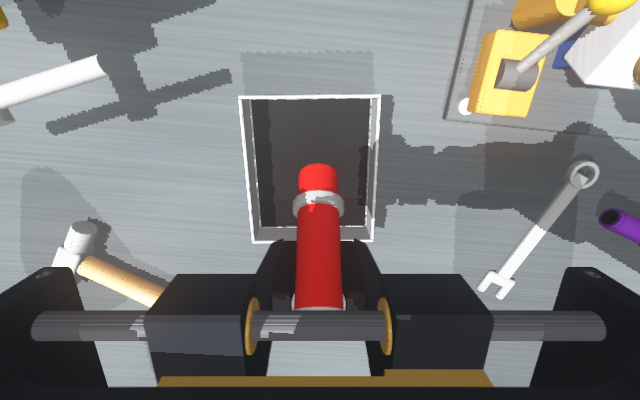

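View pics/s11.png

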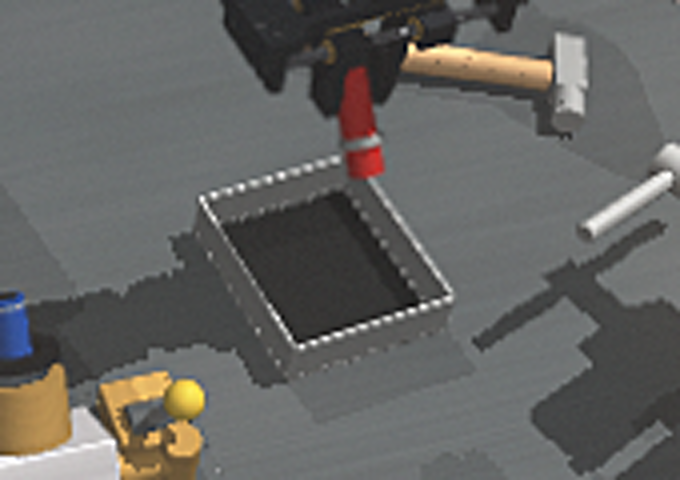

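Call:
servo_tool(slide=[[0,-0.004,0.03],[0,0,0.035],[0,0,0.03],[0,0,0.015],[0,0,0.008],[0,0,0.004],[0,0,0]], turn=[0,0,0,0,0,0,0], jaw=[1,1,1,1,1,1,1])

```text
time: 14.1
position: [453.2, 321.0, 223.9]
ee_rot: [-0.0, 0.999, 0.041, 0.001]
ft_force: [-0.6, 0.6, -0.6]
width: 22.7
```

Call:
servo_tool(slide=[[0,0,0.003],[0,0,0]], turn=[0,0], jaw=[1,1])

```text
time: 14.3
position: [453.0, 320.8, 220.7]
ee_rot: [-0.0, 0.999, 0.041, 0.0]
ft_force: [0.0, -0.3, -0.3]
width: 23.1
```

Call:
servo_tool(slide=[[0,0,0.003],[0,0,0]], turn=[0,0], jaw=[1,1])

```text
time: 14.5
position: [452.7, 320.6, 217.0]
ee_rot: [0.0, 0.999, 0.041, -0.0]
ft_force: [-0.1, -0.2, -1.8]
width: 22.6
```

```bash
python3 - <<'E'
from h import *
o=ctrl.get_obs();print(o['ft_force'],o['position'],o['ee_rot'])
im=get_image("wrist");cv2.imwrite("pics/w12.png",im[:,:,::-1])
im=get_image("scene");cv2.imwrite("pics/s12.png",cv2.resize(im[100:220,330:500,::-1],None,fx=4,fy=4,interpolation=cv2.INTER_CUBIC))
E
```

```text
[-0.08411335 -0.19137442 -1.81023489] [452.70716213 320.61911702 217.03779572] [ 5.29452640e-05  9.99162237e-01  4.09245730e-02 -2.81125955e-05]
```

View pics/w12.png

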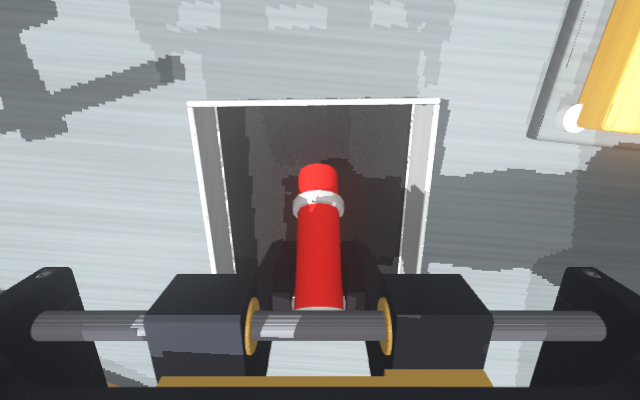

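View pics/s12.png

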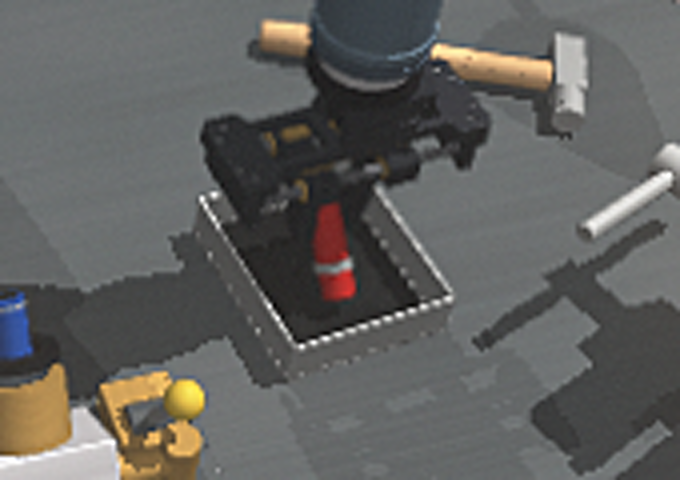

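Call:
servo_tool(slide=[[0,0,0.002],[0,0,0.002],[0,0,0]], turn=[0,0,0], jaw=[1,1,1])

```text
time: 14.9
position: [452.6, 320.6, 212.8]
ee_rot: [0.0, 0.999, 0.041, -0.0]
ft_force: [-0.2, 0.9, -2.3]
width: 22.9
```

Call:
servo_tool(slide=[[0,0,0.002],[0,0,0]], turn=[0,0], jaw=[1,1])

```text
time: 15.1
position: [452.6, 320.6, 210.8]
ee_rot: [0.0, 0.999, 0.041, -0.0]
ft_force: [-0.4, 0.6, -0.6]
width: 23.1
```

Call:
servo_tool(slide=[[0,0,0.002],[0,0,0]], turn=[0,0], jaw=[1,1])

```text
time: 15.3
position: [452.7, 320.7, 208.9]
ee_rot: [0.0, 0.999, 0.041, -0.0]
ft_force: [0.1, 0.5, -0.4]
width: 22.8
```

Call:
servo_tool(slide=[[0,0,0.002],[0,0,0]], turn=[0,0], jaw=[1,1])

```text
time: 15.5
position: [452.5, 320.9, 207.6]
ee_rot: [0.0, 0.999, 0.041, -0.0]
ft_force: [-2.9, -2.0, 7.9]
width: 23.3
```

Call:
servo_tool(slide=[[0,0,0.002],[0,0,0]], turn=[0,0], jaw=[1,1])

```text
time: 15.7
position: [451.9, 321.3, 206.5]
ee_rot: [0.0, 0.999, 0.041, -0.0]
ft_force: [-6.7, -3.0, 18.6]
width: 23.4
```

Call:
servo_tool(slide=[[-0.003,0,0.001],[-0.0045,0,0.0025],[-0.0045,0,0.0035],[-0.003,0,0.0035],[-0.003,0,0.0035],[-0.002,0,0.003],[-0.002,0,0.0035],[0,0,0]], turn=[0,0,0,0,0,0,0,0], jaw=[1,1,1,1,1,1,1,1], squeeze=5)

```text
time: 16.5
position: [430.4, 318.7, 184.0]
ee_rot: [0.0, 0.999, 0.041, -0.0]
ft_force: [-0.7, -0.1, -0.1]
width: 23.9
```

```bash
python3 - <<'E'
from h import *
im=get_image("wrist");cv2.imwrite("pics/w13.png",im[:,:,::-1])
im=get_image("scene");cv2.imwrite("pics/s13.png",cv2.resize(im[100:220,330:500,::-1],None,fx=4,fy=4,interpolation=cv2.INTER_CUBIC))
E
```

```text
(no output)
```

View pics/w13.png

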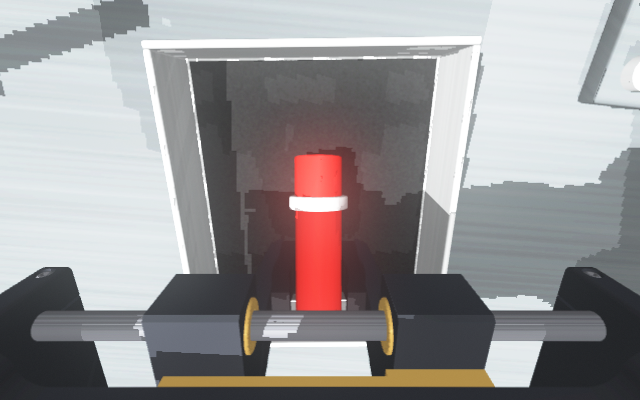

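View pics/s13.png

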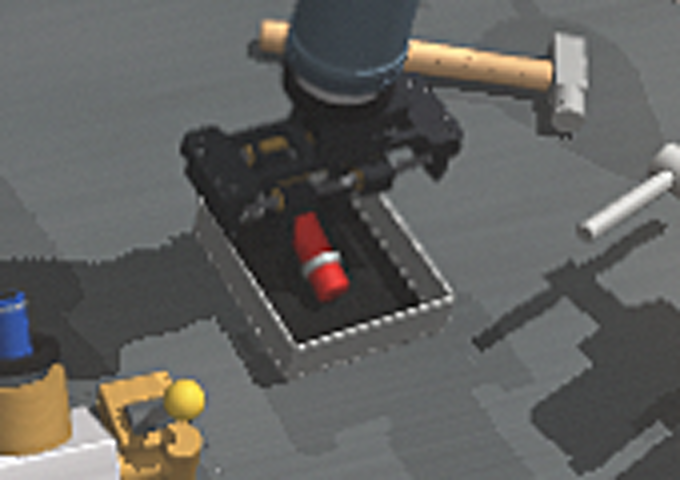

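Call:
servo_tool(slide=[[-0.001,0,0.003],[-0.001,0,0.003],[0,0,0.002],[0,0,0]], turn=[0,0,0,0], jaw=[1,1,1,1])

```text
time: 17.0
position: [428.7, 318.7, 176.3]
ee_rot: [0.0, 0.999, 0.041, -0.0]
ft_force: [-0.6, -0.1, 0.7]
width: 23.8
```

Call:
servo_tool(slide=[[0,0,0],[0,0,0],[0,0,0],[0,0,0],[0,0,0]], turn=[0,0,0,0,0], jaw=[0.7,0.65,0.6,0.6,0.6])

```text
time: 17.5
position: [428.9, 318.7, 176.7]
ee_rot: [-0.0, 0.999, 0.041, 0.0]
ft_force: [1.8, -0.5, 0.4]
width: 35.2
```

Call:
servo_tool(slide=[[0,0,-0.02],[0,0,-0.04],[0,0,-0.04],[0,0,-0.04],[0,0,-0.04],[0,0,0],[0,0,0]], turn=[0,0,0,0,0,0,0], jaw=[0.6,0.6,0.6,0.6,0.6,0.6,0.6])

```text
time: 18.2
position: [429.0, 318.6, 357.2]
ee_rot: [-0.0, 0.999, 0.041, 0.001]
ft_force: [0.3, 1.1, -0.6]
width: 35.1
```

```bash
python3 - <<'E'
from h import *
print(ctrl.get_obs()['ft_force'])
im=get_image("wrist");cv2.imwrite("pics/w14.png",im[:,:,::-1])
im=get_image("scene");cv2.imwrite("pics/s14.png",im[:,:,::-1])
E
```

```text
[ 0.25041434  1.05501776 -0.57208854]
```

View pics/w14.png

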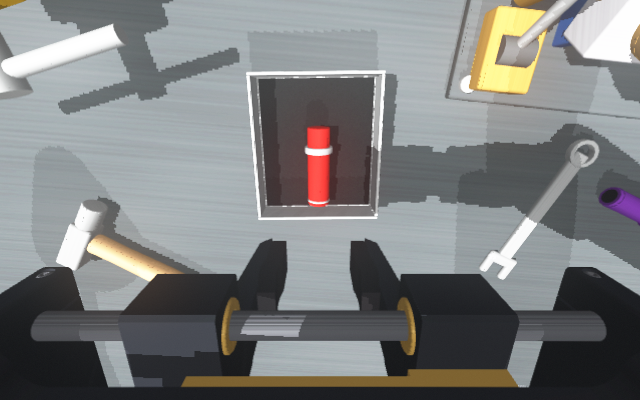

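View pics/s14.png

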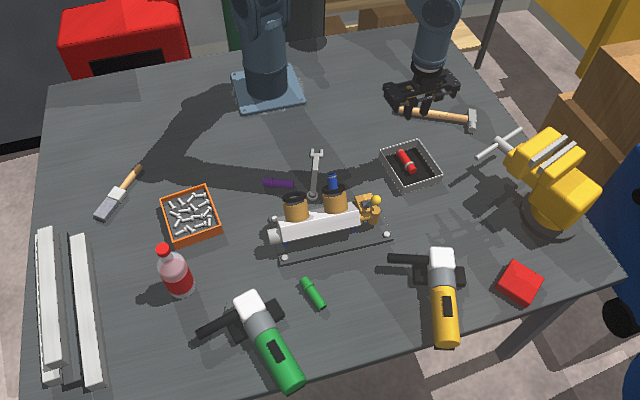

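```bash
python3 - <<'E'
from h import *
c=calibration("wrist")
print("tin",[atz(c,p,38).round(0).tolist() for p in[(247,73),(385,71),(377,218),(260,219)]],"foot",atz(c,(318,127),15))
print(ticket.finish_job(),ctrl.get_obs()['time'])
E
```

```text
tin [[526.0, 393.0, 38.0], [538.0, 266.0, 38.0], [391.0, 252.0, 38.0], [380.0, 379.0, 38.0]] foot [480.37360184 323.48601091  15.        ]
the job is handed in; nothing more can be done
the job is handed in; nothing more can be done
```

The red tube is out of its port and lying in the steel tin, and I handed the job in at about 18 s of the 53 s allowed. No verdict is reported, so the results below come from my own checks.

- **Lever:** I pushed it over until it met its stop, which showed as a force of about 11 N. It was still over in the last scene picture.
- **Release and pull:** I pressed the red tube's ring (port a) down to its stop, where the force rose sharply to 36 N. I gripped the tube with the ring held down, at an opening of 23.4 mm, and drew it out along its 35° line.
- **Placing:** The foot touched the tin floor while still held, with the force rising to about 18 N. I then tilted the tube most of the way down before opening the fingers.

In the last checks the foot was about 20 mm from the tin's centre, well inside the walls. The tin's corners were within about 3 mm of where I first measured them. The blue tube, bottle, wrench, tub and the look-alikes looked unmoved in the scene picture, and the arm was clear with no contact force. No check failed or disagreed. Floor contact came 2–3 mm lower than I had predicted.

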